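# Refit the sleeves and end cap on the noodle machine's shaft

## Task

Put the noodle machine back together after washing up: slide the white sleeve onto its shaft until it is fully home against the brass stop collar, then the steel sleeve up against the white one, then push the red cap, open end first, over the end of the shaft up against the steel sleeve, so that no gaps remain. Feel for the stop and push gently: the collar is only lightly clamped and must keep its place on the shaft. Leave the green spare sleeve and the other kitchen things where they are.

Things in the scene. Friction and masses are not known exactly. Their poses are not given: they have to be found in the camera images.
- machine: white noodle machine, fixed, housing 140 (x) x 160 (y) x 165 mm high. Origin: centre of its underside. A level round steel shaft, 16 mm across, sticks out of its front face along the machine's own -x, axis 130 mm above the worktop. On it sits a brass stop collar 36 mm across, 8 mm thick (see shaft_root). Shaft and housing may bear at most about 40 N
- shaft_tip (a point): centre of the shaft's free end, 138 mm from the housing; the last 8 mm taper to 9 mm across. A sprung brass plunger stands 2.4 mm out of the shaft's underside, 11 mm behind the tip: parts passing it meet a springy bump, then a drag of a few newtons (up to about 7 N) long before the stop; it keeps the cap on
- shaft_root (a point): point on the shaft's axis in the housing's front face; the shaft points from here to shaft_tip. A boss 52 mm across reaches 18 mm out; beyond it the stop collar is clamped at an unknown place: its outer face, the first sleeve's seat, lies 33 to 63 mm from this point (look or feel for it). It gives way if pushed with over about 14 N and must not be shifted (2 mm at most)
- white_sleeve: plain white eight-sided plastic sleeve, 30 mm long, 48 mm across its flats, with a through hole 19 mm wide (1.5 mm play all round the shaft), lying on one flat on the tray. Origin: its centre. Its own x axis is the axis of the hole (it is the same both ways round). About 90 g
- steel_sleeve: steel eight-sided sleeve with three dark bands round it, the same size: 30 mm long, 48 mm across flats, 19 mm through hole. Origin: its centre; x axis along the hole, same both ways round. About 160 g
- red_cap: red eight-sided end cap, 50 mm long, 48 mm across flats, with a blind hole 19 mm wide and 46 mm deep; its closed end has a white dot. Origin: its centre, 25 mm from both ends. Its own x axis runs along the hole and points out of the open end. It lies with the open end towards the machine's side. About 100 g
- green_sleeve: spare sleeve, green, otherwise like the white one; lies on the tray, not to be used or moved. Origin: its centre, x axis along the hole
- tray: flat blue ribbed draining tray 370 (x) x 160 (y) x 12 mm, fixed; the sleeves, the cap and the spare lie in a row along its x axis in any order, centres 36 mm above the worktop. Origin: centre of its underside
- mug: loose blue mug, 80 mm across, 95 mm high, bystander beyond the work. Origin: centre of its underside
- jar: loose amber jar, 70 mm across, 110 mm high, bystander. Origin: centre of its underside
- spoon: loose spoon 200 mm long with a wooden handle, bystander lying to the right. Origin: under its middle
- tin: loose tin with a yellow band, 72 mm across, 100 mm high, bystander on the left. Origin: centre of its underside
Not all that is in view belongs to the job. Leave any brown or orange look-alike of the steel_sleeve alone.

How it is judged (in metres and radians):
On the way, in this order (a step that is already met when the one before it is completed fails the run):
1. the white sleeve is threaded well onto the shaft (y of white_sleeve in the frame of machine between -0.005 and 0.005 m and z of white_sleeve in the frame of machine between 0.125 and 0.135 m and angle between the x axis of white_sleeve and the x axis of machine, either way round below 0.12 rad and x of white_sleeve in the frame of machine between -0.19 and -0.09 m), for 0.2 s.
2. the steel sleeve is threaded onto the shaft as well (all of step 1 and y of steel_sleeve in the frame of machine between -0.005 and 0.005 m and z of steel_sleeve in the frame of machine between 0.125 and 0.135 m and angle between the x axis of steel_sleeve and the x axis of machine, either way round below 0.12 rad and x of steel_sleeve in the frame of machine between -0.19 and -0.09 m), for 0.2 s.
At the end, for the whole second after the job is handed in: White sleeve, steel sleeve, red cap lie on the shaft in that order from the stop collar outwards, within 5 mm of its axis and 0.12 rad of its direction, at rest and released; the gaps collar-white, white-steel and steel-cap are each under 2.5 mm (y of white_sleeve in the frame of machine between -0.005 and 0.005 m and z of white_sleeve in the frame of machine between 0.125 and 0.135 m and angle between the x axis of each of white_sleeve, steel_sleeve, red_cap and the x axis of machine, either way round below 0.12 rad and y of steel_sleeve in the frame of machine between -0.005 and 0.005 m and z of steel_sleeve in the frame of machine between 0.125 and 0.135 m and y of red_cap in the frame of machine between -0.005 and 0.005 m and z of red_cap in the frame of machine between 0.125 and 0.135 m and distance between stop_c0 and white_sleeve below 0.0215 m and distance between white_sleeve and steel_sleeve below 0.0325 m and distance between steel_sleeve and red_cap below 0.0425 m and distance between white_sleeve and red_cap above 0.063 m and linear speed of each of white_sleeve, steel_sleeve, red_cap below 0.02 m/s); the robot touches nothing.
It fails at once if the machine (housing, shaft or stop collar) is loaded with more than 40 N (contact force between machine and anything else above 40 N).
It fails at once if the stop collar is pushed more than 2 mm along the shaft (distance of stop_c0 from where it was at the start of the episode above 0.002 m).
It fails at once if the green spare sleeve is moved more than 20 mm (distance of green_sleeve from where it was at the start of the episode above 0.02 m).
It fails at once if another kitchen thing is moved more than 30 mm (distance of any of mug, jar, spoon, tin from where it was at the start of the episode above 0.03 m).
It also fails if it takes over 70 s, if anything falls off the work surface, if the arm or the gripper's body presses on something with over 40 N, if the wrist force passes 120 N, or if a joint passes its speed limit or range.

## Robot

A 6-joint arm with a two-finger parallel gripper is mounted at the origin on the work surface. World frame = base frame: x ahead of the robot, y to its left, z up, the work surface at z = 0. Lengths are in mm, angles in rad, forces in N, time in s.
With the tool pointing down it reaches from about 350 to 800 mm from the base axis. Payload 7.3 kg.
Tool frame: the origin (TCP) lies on the centre line of the jaws, within the pads' length; the fingertips stand 14 mm ahead of it and the grasp point (between the pads) lies 5 mm behind it; z points along the fingers, y is the line along which they close (so a half turn about z gives the same grasp; the last joint's range is limited). The gripper opens to 85 mm and grips with 20 to 120 N. Pads are 22 mm wide; open, the fingers measure 114 mm over their backs; the gripper's body (76 mm by 85 mm) begins 54 mm behind the grasp point. The pads swing forward as they close: fully open they stand 13 mm farther back than shut.
Start: joints at [-1.308, 0.342, 1.524, -0, 1.275, -0.146], TCP at [208.715, -481.748, 245.322] pointing down, gripper open.
Joint ranges: [-2.53, 2.53], [-0.77, 2.02], [0.04, 2.7], [-1, 4.14], [0.28, 2.66], [-3.11, 3.11]. Speed limits (rad/s): [2.57, 2.57, 3.14, 3.14, 3.14, 3.14].

## Interface

Orientations are given as a unit quaternion [w, x, y, z].
In Python, from bench import ctrl gives the robot as it stands. The module is installed in compiled form; this text tells all that it offers.
- The arm moves only by the shell command python3 -m jog 'ROWS'. ROWS is text: rows parted by semicolons, each of 7 numbers parted by spaces: the shift along the world's x, y, z in mm, then the turn, a rotation vector about the world's x, y, z in degrees, then the closure in counts, from 0 (fully open) to 255 (shut). In form: x y z ax ay az fingers; .... A call has exactly 8 rows; each row is the pose to reach, as a shift and turn from the pose commanded when the call began; what a row does not reach only later rows make up. A row lasts 1/10 s, in which the tool goes at most 50 mm and 8.59 degrees, less where a joint would pass 70% of its speed; a pose out of reach is approached as far as the arm can. A call with a gripper value outside its range is refused whole. The fingers move at their own pace and stop on an object; the grip force is fixed at half the most. Time passes only in rows, so rows that repeat a pose let the fingers close, or fill a call up. It gives the time, the measured TCP pose, the force, the opening and the grip force at its end, in the units of the state.
- ctrl.sense(): the state, without advancing time (a new reading comes with each control period).
- ctrl.snapshot(name): name is "side" or "top"; returns the picture (400x640x3 uint8, red, green, blue); there is no depth.
- ctrl.camera_info(name): a dict with "camera_matrix" (3x3 intrinsics, pixels), "R" (3x3) and "t" (3): a world point X has camera coordinates R X + t. Camera axes: x right, y down, z forward; pixel columns grow to the right and rows downward; lengths in mm; the calibration is good to about 2 mm. A picture is of the moment at which its call begins. camera_info takes no time and is no camera call.
- ctrl.close_job(): hands the job in; it is judged then, once.
Trained networks look in the newest picture that a camera, given by its name, has taken for a name from the list of things; names that differ only in an ending like _2 or _b are one class to them, and where a whole thing is asked for, a point or a joint stands for the part that bears it (a point fixed in the world has none). Each returns a list of dicts, best first, with "conf" (0 to 1); they miss things now and then, are a little off and sometimes report something else, mostly with a low value. They report only what shows in the picture. A call takes as long as a camera call. They do not tell look-alikes from the thing itself.
- ctrl.look_for(camera, query): "box" ([centre column, centre row, width, height] in pixels, round what is visible of it).
- ctrl.trace(camera, query): "pixels" (400x640 bool, what is visible of it) and "box" ([centre column, centre row, width, height] in pixels, round what is visible of it).
The state is a dict: "time_s": time; "q": joint angles; "qvel": joint speeds; "joint_torque": joint torques, N m; "tool_pos": TCP position; "tool_rot": TCP orientation; "ft_force": force on the tool from outside, world axes, zero at the start; "torque": the same for the moment, N m; "opening": finger opening in mm; "grip_force": force on a finger pad.
Only numpy, scipy, OpenCV 4.12 (cv2) and the standard library are available. Lean on these libraries where they do the work, as an engineer would, in place of code of your own. Each camera call takes 0.05 s, during which the arm holds its last target. There are 200 camera calls.

## Working session

There is one attempt and no reset: what is moved stays moved. The work goes in short steps, Python scripts to look and compute and a shell command to move; the robot and the scene stay as the last step left them, time stands still between calls to the robot, and variables do not carry over. Pictures are saved under pics/ and viewed, at most 10 in all, crops included, and the job is handed in when it is done.

```bash
mkdir -p pics
cat > h.py <<'E'
import numpy as np, cv2
from bench import ctrl
def cam(n):
    c=ctrl.camera_info(n); return np.array(c["camera_matrix"]),np.array(c["R"]),np.array(c["t"]).ravel()
def tri(ps,pt):
    P=[]
    for n in("side","top"):
        K,R,t=cam(n); P.append(K@np.c_[R,t])
    X=cv2.triangulatePoints(P[0],P[1],np.array(ps,float).reshape(2,1),np.array(pt,float).reshape(2,1)); return (X[:3]/X[3]).ravel()
def onz(n,p,z):
    K,R,t=cam(n); d=R.T@np.linalg.inv(K)@np.array([p[0],p[1],1.]); o=-R.T@t; return o+d*(z-o[2])/d[2]
def proj(n,X):
    K,R,t=cam(n); x=K@(R@np.array(X,float)+t); return x[:2]/x[2]
def save(f,im): cv2.imwrite(f,im[:,:,::-1])
E
python3 - <<'E'
from h import *
np.set_printoptions(precision=1,suppress=True)
S=ctrl.snapshot("side");T=ctrl.snapshot("top")
save("pics/side.png",S);save("pics/top.png",T)
for n in("side","top"):
    K,R,t=cam(n);print(n,K[0,0],-R.T@t,R[2])
    for q in["machine","shaft_tip","shaft_root","white_sleeve","steel_sleeve","red_cap","green_sleeve","tray"]:
        for d in ctrl.look_for(n,q)[:3]:print(n,q,round(d["conf"],2),np.array(d["box"]))
print(ctrl.sense())
E
```

```text
side 368.44538223182 [178.4 601.4 627.5] [ 0.4 -0.7 -0.6]
side machine 0.79 [214.4 289.8 130.5 161.5]
side shaft_tip 0.96 [213.1 287.4 127.1 159.3]
side shaft_tip 0.5 [425.6 172.4  27.1  25.7]
side shaft_root 0.94 [212.5 287.9 134.4 161.6]
side white_sleeve 0.73 [349.  185.1  22.3  22.4]
side white_sleeve 0.19 [426.2 171.9  22.2  24.6]
side steel_sleeve 0.59 [382.4 163.1  18.6  14.1]
side steel_sleeve 0.55 [413.2 201.2  18.2  19.3]
side steel_sleeve 0.49 [317.9 158.7  18.   15.4]
side red_cap 0.82 [332.9 200.7  21.8  24.2]
side green_sleeve 0.52 [358.4 172.6  22.2  15.7]
side tray 0.74 [353.4 191.  110.7  84. ]
top 373.92152145097316 [372.3 -14.7 966.6] [ 0.2  0.  -1. ]
top machine 0.87 [213.2 198.2 125.9  82.5]
top shaft_tip 0.75 [213.6 197.5 121.1  81.6]
top shaft_tip 0.55 [403.3 222.6 151.2  70.4]
top shaft_root 0.71 [212.7 197.8 128.   86.7]
top white_sleeve 0.7 [287.8 123.6  44.8  42.8]
top white_sleeve 0.62 [393.2 216.   18.8  22.8]
top steel_sleeve 0.85 [408.9 287.3  25.2  20. ]
top steel_sleeve 0.73 [458.  227.5  16.3  23.4]
top steel_sleeve 0.6 [427.6 156.9  23.9  17.5]
top red_cap 0.55 [360.5 210.9  19.3  22.9]
top green_sleeve 0.85 [422.7 211.9  16.8  19.5]
top green_sleeve 0.17 [353.6 117.5  27.9  44.8]
top tray 0.81 [404.6 222.9 144.4  71.4]
{'time_s': 0.9, 'q': array([-1.3,  0.3,  1.5, -0. ,  1.3, -0.1]), 'qvel': array([ 0., -0., -0.,  0.,  0.,  0.]), 'joint_torque': array([  0. , -43.4, -24.6,  -0. ,   0. ,   0. ]), 'tool_pos': array([ 208.7, -481.8,  245.3]), 'tool_rot': array([0. , 1. , 0.2, 0. ]), 'ft_force': array([-1. , -0.1, -0.3]), 'torque': array([ 0., -0.,  0.]), 'grip_force': 0.0, 'opening': 85.35830639142394}
```

Run:
```python
import cv2
S=cv2.imread("pics/side.png");T=cv2.imread("pics/top.png")
cv2.imwrite("pics/s2.png",cv2.resize(S[140:400,130:480],None,fx=2.25,fy=2.25,interpolation=cv2.INTER_CUBIC))
cv2.imwrite("pics/t2.png",cv2.resize(T[80:320,130:490],None,fx=2.2,fy=2.2,interpolation=cv2.INTER_CUBIC))
```

```text
(no output)
```

View pics/s2.png

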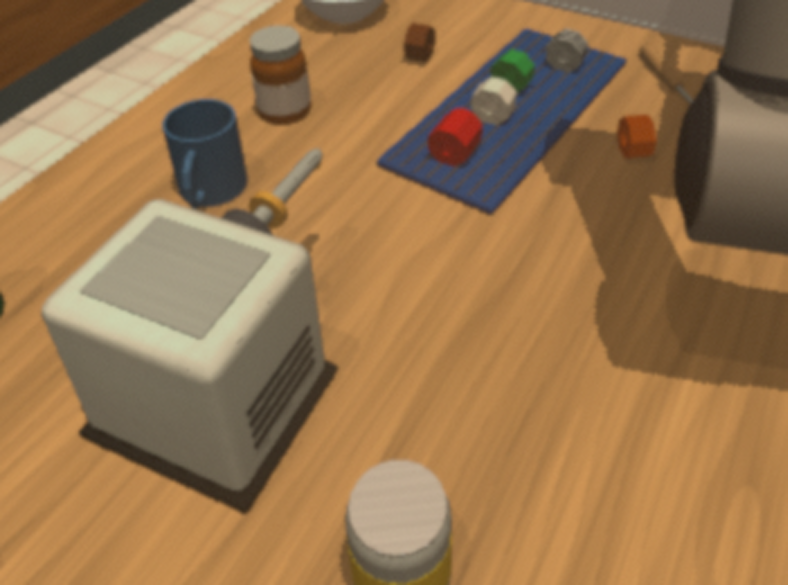

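View pics/t2.png

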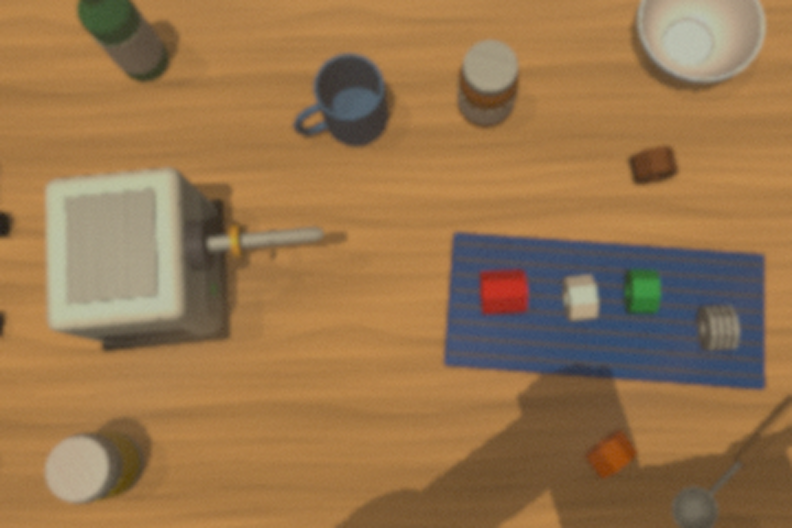

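The side view shows the machine with its shaft hidden except for the collar (~248,232) and the tip (~270,210). The top view shows the shaft running right from (223,190) to (277,187). The tray row, left to right, is red cap (360,212), white (394,215), green (423,212), steel (457,229).

Steel candidates in the top view: grey with three dark bands on the tray (458,228), brown (427,157) and orange (409,287). The grey one fits, since it is banded and on the tray. An enlarged crop should confirm it, and I'll measure with the masks.

Run:
```python
from h import *
np.set_printoptions(precision=1,suppress=True)
near={"side":{"white_sleeve":(350,185),"steel_sleeve":(382,162),"red_cap":(333,200),"green_sleeve":(358,172)},
"top":{"white_sleeve":(394,215),"steel_sleeve":(457,229),"red_cap":(360,212),"green_sleeve":(423,212)}}
C={}
for n in near:
    ctrl.snapshot(n)
    for q,p in near[n].items():
        best=[d for d in ctrl.trace(n,q) if np.hypot(d["box"][0]-p[0],d["box"][1]-p[1])<10]
        if not best: print(n,q,"miss");continue
        m=best[0]["pixels"].astype(np.uint8); c=cv2.findContours(m,0,2)[0]; c=max(c,key=cv2.contourArea)
        C[n,q]=np.array(cv2.moments(c)["m10"])/cv2.moments(c)["m00"],cv2.moments(c)["m01"]/cv2.moments(c)["m00"]
        print(n,q,round(best[0]["conf"],2),np.array(C[n,q]),cv2.minAreaRect(c))
for q in near["top"]:
    if ("side",q) in C and ("top",q) in C: print(q,tri(C["side",q],C["top",q]), onz("top",C["top",q],42))
print("tip",tri((270,210),(277,187)),onz("top",(277,187),130),onz("side",(270,210),130))
T=cv2.imread("pics/top.png");S=cv2.imread("pics/side.png")
a=cv2.resize(T[165:235,195:300],(800,533),interpolation=cv2.INTER_CUBIC)[:,:]
cv2.imwrite("pics/c1.png",a)
b=cv2.resize(T[185:250,345:475],(800,400),interpolation=cv2.INTER_CUBIC)
s=cv2.resize(S[195:255,230:290],(200,200),interpolation=cv2.INTER_CUBIC)
o=np.zeros((600,800,3),np.uint8);o[:400]=b;o[400:,:200]=s
s=cv2.resize(S[145:220,320:420],(266,200),interpolation=cv2.INTER_CUBIC);o[400:,250:516]=s
cv2.imwrite("pics/c2.png",o)
```

```text
side white_sleeve 0.72 [349.2 184.6] ((349.0, 184.5), (18.335756301879883, 19.677398681640625), 26.56505012512207)
side steel_sleeve 0.56 [381.5 162.2] ((381.5, 162.0), (18.0, 17.0), 90.0)
side red_cap 0.57 [332.1 200.9] ((332.30487060546875, 200.74391174316406), (18.89702606201172, 26.39336585998535), 38.65980911254883)
side green_sleeve 0.68 [358.  170.4] ((358.0, 170.99998474121094), (16.970561981201172, 16.970561981201172), 45.0)
top white_sleeve 0.85 [393.6 215. ] ((394.0, 215.0), (20.0, 16.0), 90.0)
top steel_sleeve 0.71 [456.1 228.6] ((456.0, 228.5), (19.0, 18.0), 90.0)
top red_cap 0.92 [358.8 212.1] ((359.0, 212.0), (20.0, 20.0), 90.0)
top green_sleeve 0.65 [421.6 211.9] ((421.5, 212.0), (20.0, 15.0), 90.0)
white_sleeve [ 506.8 -181.4   34.1] [ 505.6 -180.    42. ]
steel_sleeve [ 468.1 -334.7   33.8] [ 467.2 -331.9   42. ]
red_cap [517.1 -94.5  32.6] [515.6 -93.8  42. ]
green_sleeve [ 511.  -251.1   39.9] [ 511.4 -250.4   42. ]
tip [570.1 100.8 122. ] [566.   98.6 130. ] [566.4 109.1 130. ]
```

View pics/c1.png

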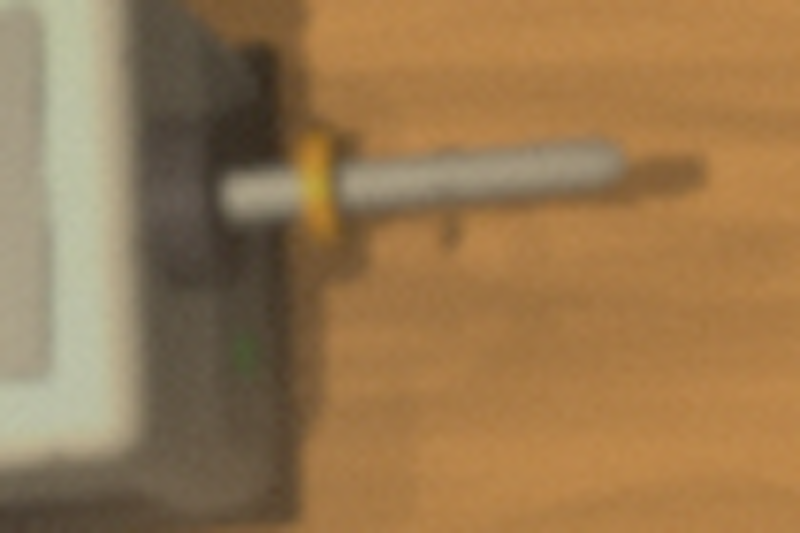

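View pics/c2.png

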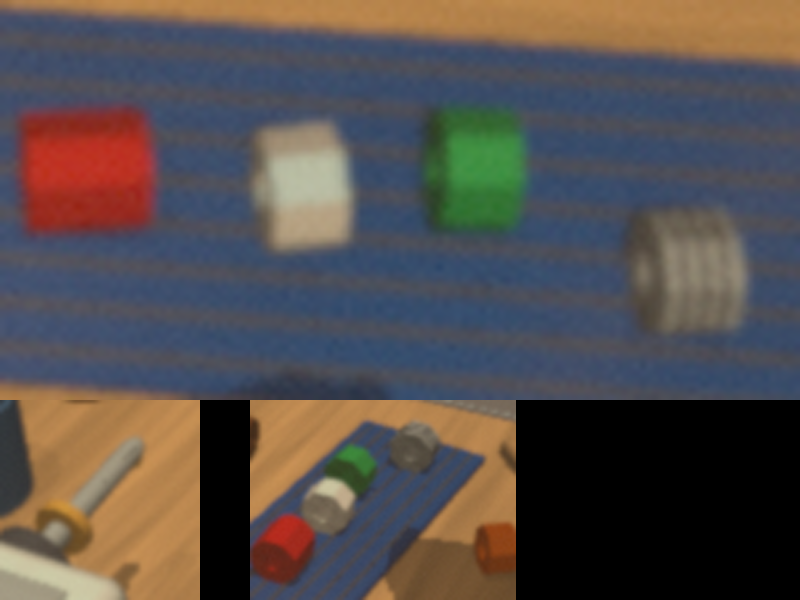

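The grey three-banded sleeve on the tray is confirmed as the steel one; brown and orange stay untouched. The enlarged shaft picture gives the tip at about full pixel (276,186) and the collar's outer face at about (239.5,189).

Run:
```python
from h import *
np.set_printoptions(precision=1,suppress=True)
c1=lambda u,v:(195+u/7.62-.5,165+v/7.62-.5)
c2=lambda u,v:(345+u/6.154-.5,185+v/6.154-.5)
A=lambda p,q:np.degrees(np.arctan2(*(q-p)[[1,0]]))
tip=onz("top",c1(620,161),130);a=onz("top",c1(240,197),130);col=onz("top",c1(338,186),130)
print("shaft",tip,a,"yaw of inward dir",A(tip,a),"collar face",col,np.linalg.norm(col-tip))
# edge of shaft lines (top silhouettes)
for e in[((350,165),(600,139)),((350,214),(600,186))]:print("edge",A(onz("top",c1(*e[1]),130),onz("top",c1(*e[0]),130)))
for n,p,q,r,s in[("white",(338,122),(352,245),(255,130),(335,122)),("steel",(740,210),(745,325),(655,213),(735,210)),("red",(22,118),(30,230),(22,115),(150,108))]:
    e=A(onz("top",c2(*p),36),onz("top",c2(*q),36)); f=A(onz("top",c2(*s),45),onz("top",c2(*r),45)); print(n,"end-edge dir",e,"axis",f)
from scipy.spatial.transform import Rotation as Ro
s=ctrl.sense();q=s["tool_rot"];print(Ro.from_quat(q[[1,2,3,0]]).as_matrix(),s["time_s"])
```

```text
shaft [569.3 101.2 130. ] [561.7 215.9 130. ] yaw of inward dir 93.75886267363636 collar face [564.2 186.4 130. ] 85.3119503309842
edge 94.30366455142479
edge 94.76181952293766
white end-edge dir -177.4314102384799 axis 94.03224863312003
steel end-edge dir 176.73475971835805 axis 90.4361307066136
red end-edge dir -178.31054306763133 axis 91.4191886025266
[[ 0.9  0.4  0. ]
 [ 0.4 -0.9 -0. ]
 [-0.   0.  -1. ]] 1.4
```

```bash
cat >> h.py <<'E'
def st():
    s=ctrl.sense();q=s["tool_rot"]
    from scipy.spatial.transform import Rotation as Ro
    M=Ro.from_quat(q[[1,2,3,0]]).as_matrix()
    print("t",round(s["time_s"],2),"pos",s["tool_pos"].round(1),"yaw_y",round(float(np.degrees(np.arctan2(M[1,1],M[0,1]))),2),"z",M[:,2].round(3),"F",s["ft_force"].round(1),"T",s["torque"].round(2),"open",round(s["opening"],1),"q6",round(s["q"][5],2))
E
python3 -c "from h import *;st()"
```

```text
t 1.4 pos [ 208.7 -481.8  245.3] yaw_y -66.58 z [ 0. -0. -1.] F [ 0.6 -0.2 -0.5] T [-0.04 -0.02 -0.03] open 85.3 q6 -0.15
```

```bash
python3 -m jog '37 37 -10 0 0 8.5 0; 74 74 -20 0 0 17 0; 108 108 -30 0 0 25.5 0; 142 143 -45 0 0 34 0; 176 178 -60 0 0 42.5 0; 210 213 -75 0 0 51 0; 244 248 -90 0 0 59.5 0; 276 280 -105 0 0 67 0'; python3 -m jog '21 21 -40 0 0 2.6 0; 21 21 -80 0 0 2.6 0; 21 21 -107.5 0 0 2.6 0; 21 21 -107.5 0 0 2.6 0; 21 21 -107.5 0 0 2.6 255; 21 21 -107.5 0 0 2.6 255; 21 21 -107.5 0 0 2.6 255; 21 21 -107.5 0 0 2.6 255'; python3 -c "from h import *;st()"
```

```text
time_s: 2.2
tool_pos: [481.0, -205.3, 142.4]
tool_rot: [0.0, 0.702, 0.712, 0.0]
ft_force: [1.6, -1.2, -0.5]
opening: 85.6
grip_force: 0.0
time_s: 3.0
tool_pos: [502.1, -186.9, 37.5]
tool_rot: [0.002, 0.688, 0.725, 0.001]
ft_force: [0.8, 0.6, 5.8]
opening: 46.9
grip_force: 61.8
t 3.0 pos [ 502.1 -186.9   37.5] yaw_y 3.0 z [ 0.004 -0.002 -1.   ] F [0.8 0.6 5.8] T [-0.02  0.   -0.01] open 46.9 q6 -0.55
```

```bash
python3 -m jog '0 0 40 0 0 0 255; 0 0 80 0 0 0 255; 10 40 94 0 0 1.3 255; 24 85 94 0 0 1.3 255; 38 130 94 0 0 1.3 255; 51 175 94 0 0 1.3 255; 64 219 94 0 0 1.3 255; 70 240 94 0 0 1.3 255'; python3 -m jog '0 0 0 0 0 0 255; 0 0 0 0 0 0 255; 0 0 0 0 0 0 255; 0 0 0 0 0 0 255; 0 0 0 0 0 0 255; 0 0 0 0 0 0 255; 0 0 0 0 0 0 255; 0 0 0 0 0 0 255'
python3 - <<'E'
from h import *
np.set_printoptions(precision=1,suppress=True)
st();S=ctrl.snapshot("side");T=ctrl.snapshot("top");st()
o=np.zeros((600,800,3),np.uint8)
o[:400]=cv2.resize(T[160:220,200:320],(800,400),interpolation=cv2.INTER_CUBIC)
o[400:,:400]=cv2.resize(S[180:240,220:340],(400,200),interpolation=cv2.INTER_CUBIC)
save("pics/p1.png",o)
E
```

```text
time_s: 3.8
tool_pos: [571.4, 57.6, 130.5]
tool_rot: [0.001, 0.679, 0.734, 0.001]
ft_force: [0.2, -0.7, -0.5]
opening: 46.8
grip_force: 62.5
time_s: 4.6
tool_pos: [570.7, 54.0, 129.1]
tool_rot: [0.0, 0.68, 0.733, 0.0]
ft_force: [-0.6, 0.5, -1.2]
opening: 46.6
grip_force: 62.5
t 4.6 pos [570.7  54.  129.1] yaw_y 4.31 z [ 0. -0. -1.] F [-0.6  0.5 -1.2] T [-0.   0.   0.1] open 46.6 q6 -0.11
t 4.7 pos [570.7  54.2 129.1] yaw_y 4.32 z [ 0.  0. -1.] F [ 0.5  0.2 -1.2] T [ 0. -0. -0.] open 47.0 q6 -0.11
```

View pics/p1.png

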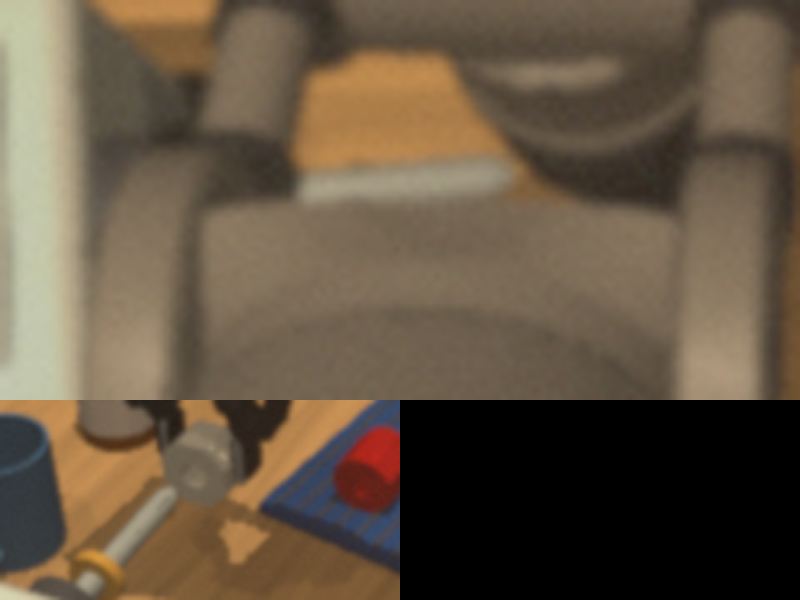

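The side view shows the sleeve in line with the shaft, about 25 mm short of the tip. I'll correct x and z by about 1.5 mm and feel my way on.

```bash
python3 -m jog '1.5 0 1.5 0 0 0 255; 1.1 5 1.5 0 0 0 255; 0.6 12 1.5 0 0 0 255; 0.1 19 1.5 0 0 0 255; -0.4 25 1.5 0 0 0 255; -0.7 30 1.5 0 0 0 255; -0.7 30 1.5 0 0 0 255; -0.7 30 1.5 0 0 0 255';python3 -c "from h import *;st()"; python3 -m jog '-0.1 1 0 0 0 0 255; -0.2 2 0 0 0 0 255; -0.3 4 0 0 0 0 255; -0.4 5 0 0 0 0 255; -0.4 6 0 0 0 0 255; -0.4 6 0 0 0 0 255; -0.4 6 0 0 0 0 255; -0.4 6 0 0 0 0 255';python3 -c "from h import *;st()"
```

```text
time_s: 5.5
tool_pos: [569.9, 84.4, 130.6]
tool_rot: [-0.0, 0.68, 0.733, -0.0]
ft_force: [-0.1, -0.1, -1.4]
opening: 47.0
grip_force: 62.4
t 5.5 pos [569.9  84.4 130.6] yaw_y 4.34 z [-0.  0. -1.] F [-0.1 -0.1 -1.4] T [-0.07  0.05  0.03] open 47.0 q6 -0.06
time_s: 6.3
tool_pos: [569.8, 90.3, 130.6]
tool_rot: [0.0, 0.68, 0.733, 0.0]
ft_force: [4.2, -1.1, -5.7]
opening: 46.7
grip_force: 62.3
t 6.3 pos [569.8  90.3 130.6] yaw_y 4.32 z [ 0.001  0.    -1.   ] F [ 4.2 -1.1 -5.7] T [-0.34 -0.66 -0.12] open 46.7 q6 -0.05
```

```bash
python3 -m jog '0.5 0 -0.3 0 0 0 255; 1 0 -0.6 0 0 0 255; 1 0 -0.6 0 0 0 255; 1 0 -0.6 0 0 0 255; 1 0 -0.6 0 0 0 255; 1 0 -0.6 0 0 0 255; 1 0 -0.6 0 0 0 255; 1 0 -0.6 0 0 0 255';python3 -c "from h import *;st()"
```

```text
time_s: 7.1
tool_pos: [570.3, 90.4, 130.0]
tool_rot: [-0.0, 0.68, 0.733, -0.0]
ft_force: [-1.8, -0.1, -1.5]
opening: 46.9
grip_force: 62.7
t 7.1 pos [570.3  90.4 130. ] yaw_y 4.33 z [-0.001  0.    -1.   ] F [-1.8 -0.1 -1.5] T [-0.05  0.31  0.05] open 46.9 q6 -0.05
```

```bash
python3 -m jog '-0.3 0.5 0 0 0 0 255; -0.4 1.5 0 0 0 0 255; -0.4 2.5 0 0 0 0 255; -0.5 3.5 0 0 0 0 255; -0.6 4.5 0 0 0 0 255; -0.7 5 0 0 0 0 255; -0.7 5 0 0 0 0 255; -0.7 5 0 0 0 0 255';python3 -c "from h import *;st()"
```

```text
time_s: 7.9
tool_pos: [570.0, 95.4, 130.1]
tool_rot: [0.0, 0.68, 0.733, 0.0]
ft_force: [1.6, -0.9, -5.4]
opening: 47.0
grip_force: 62.5
t 7.9 pos [570.   95.4 130.1] yaw_y 4.32 z [ 0.  0. -1.] F [ 1.6 -0.9 -5.4] T [-0.24 -0.17 -0.02] open 47.0 q6 -0.04
```

Run:
```python
from h import *
S=ctrl.snapshot("side")
save("pics/p2.png",cv2.resize(S[185:245,235:315],(800,600),interpolation=cv2.INTER_CUBIC))
```

```text
(no output)
```

View pics/p2.png

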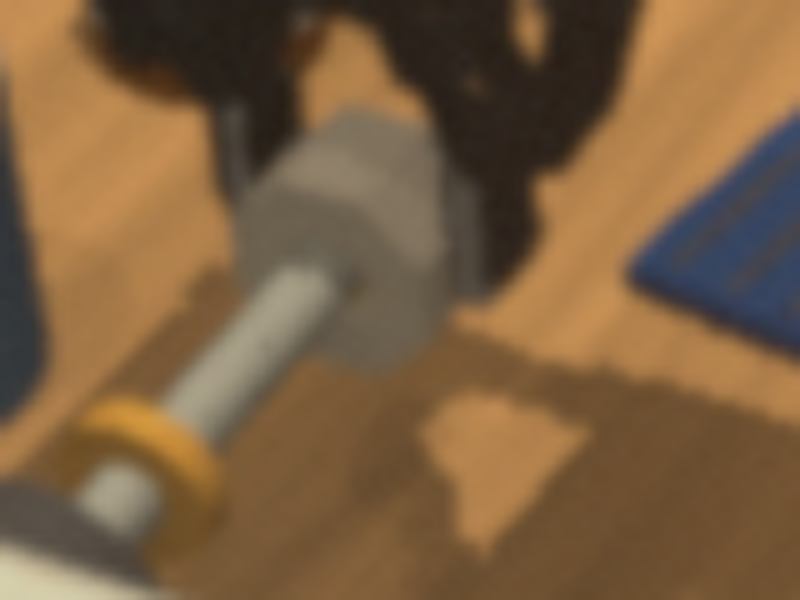

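The shaft is in the hole, and the remaining gap shows on the sleeve's -x side (right in the picture, 345,280). That agrees with the +x force, so I'll shift +x a little and go on.

```bash
python3 -m jog '0.4 0 -0.3 0 0 0 255; 0.4 1 -0.4 0 0 0 255; 0.4 2.5 -0.4 0 0 0 255; 0.3 4 -0.4 0 0 0 255; 0.2 6 -0.4 0 0 0 255; 0.1 8 -0.4 0 0 0 255; 0.1 8 -0.4 0 0 0 255; 0.1 8 -0.4 0 0 0 255';python3 -c "from h import *;st()"
```

```text
time_s: 8.75
tool_pos: [570.3, 103.7, 129.9]
tool_rot: [0.0, 0.68, 0.733, 0.001]
ft_force: [0.7, -1.7, 0.5]
opening: 47.0
grip_force: 62.9
t 8.75 pos [570.3 103.7 129.9] yaw_y 4.33 z [ 0.001  0.001 -1.   ] F [ 0.7 -1.7  0.5] T [-0.11 -0.13 -0.01] open 47.0 q6 -0.03
```

```bash
python3 -m jog '-0.2 3 0 0 0 0 255; -0.4 6 0 0 0 0 255; -0.6 9 0 0 0 0 255; -0.8 12 0 0 0 0 255; -1 15 0 0 0 0 255; -1.2 18 0 0 0 0 255; -1.2 18 0 0 0 0 255; -1.2 18 0 0 0 0 255';python3 -c "from h import *;st()"
```

```text
time_s: 9.55
tool_pos: [569.0, 121.8, 130.0]
tool_rot: [-0.0, 0.68, 0.733, 0.001]
ft_force: [-0.7, -0.5, 3.2]
opening: 46.8
grip_force: 63.2
t 9.55 pos [569.  121.8 130. ] yaw_y 4.33 z [ 0.001  0.001 -1.   ] F [-0.7 -0.5  3.2] T [ 0.09 -0.04 -0.01] open 46.8 q6 0.0
```

```bash
python3 -m jog '-0.1 2 0.4 0 0 0 255; -0.4 6 0.4 0 0 0 255; -0.6 10 0.4 0 0 0 255; -0.8 14 0.4 0 0 0 255; -1.1 18 0.4 0 0 0 255; -1.4 22 0.4 0 0 0 255; -1.4 22 0.4 0 0 0 255; -1.4 22 0.4 0 0 0 255';python3 - <<'E'
from h import *
st();S=ctrl.snapshot("side")
save("pics/p3.png",cv2.resize(S[195:255,225:305],(800,600),interpolation=cv2.INTER_CUBIC))
E
```

```text
time_s: 10.35
tool_pos: [567.3, 143.8, 130.1]
tool_rot: [-0.0, 0.68, 0.733, 0.0]
ft_force: [-0.2, 1.6, 0.4]
opening: 46.5
grip_force: 63.1
t 10.35 pos [567.3 143.8 130.1] yaw_y 4.34 z [ 0.     0.001 -1.   ] F [-0.2  1.6  0.4] T [ 0.19 -0.03 -0.  ] open 46.5 q6 0.04
```

View pics/p3.png

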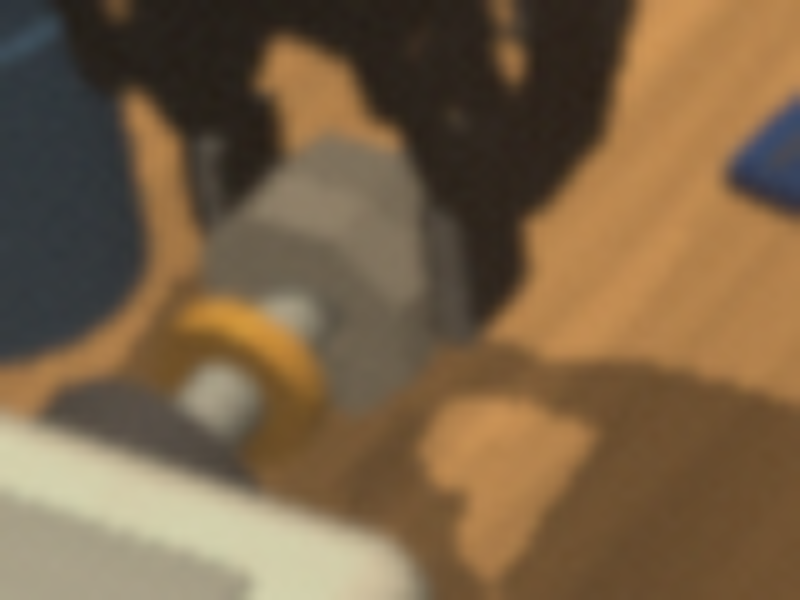

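The sleeve's front face at (300,315) is still about 17–20 mm short of the collar face at about (255,365).

```bash
python3 -m jog '-0.1 2 0 0 0 0 255; -0.3 5 0 0 0 0 255; -0.5 7 0 0 0 0 255; -0.6 9 0 0 0 0 255; -0.7 11 0 0 0 0 255; -0.8 12 0 0 0 0 255; -0.8 12 0 0 0 0 255; -0.8 12 0 0 0 0 255';python3 -c "from h import *;st()"
python3 -m jog '0 0.3 0 0 0 0 255; 0 0.6 0 0 0 0 255; -0.1 0.9 0 0 0 0 255; -0.1 1.2 0 0 0 0 255; -0.1 1.5 0 0 0 0 255; -0.1 1.5 0 0 0 0 255; -0.1 1.5 0 0 0 0 255; -0.1 1.5 0 0 0 0 255';python3 -c "from h import *;st()"
```

```text
time_s: 11.2
tool_pos: [566.6, 155.4, 130.1]
tool_rot: [-0.0, 0.68, 0.733, 0.0]
ft_force: [0.2, -0.5, 1.2]
opening: 46.5
grip_force: 63.1
t 11.2 pos [566.6 155.4 130.1] yaw_y 4.32 z [ 0.  0. -1.] F [ 0.2 -0.5  1.2] T [0.1 0.  0. ] open 46.5 q6 0.06
time_s: 12.0
tool_pos: [566.5, 156.7, 130.0]
tool_rot: [0.0, 0.68, 0.733, 0.0]
ft_force: [0.0, -1.3, 0.4]
opening: 46.5
grip_force: 63.1
t 12.0 pos [566.5 156.7 130. ] yaw_y 4.32 z [ 0.  0. -1.] F [ 0.  -1.3  0.4] T [-0.18  0.01 -0.  ] open 46.5 q6 0.06
```

```bash
cat > chk.py <<'E'
import sys
from h import *
st(); f=ctrl.sense()["ft_force"]; sys.exit(int(f[1]<-float(sys.argv[1])))
E
python3 -m jog '0 0.5 0 0 0 0 255; 0 1 0 0 0 0 255; 0 1 0 0 0 0 255; 0 1 0 0 0 0 255; 0 1 0 0 0 0 255; 0 1 0 0 0 0 255; 0 1 0 0 0 0 255; 0 1 0 0 0 0 255' >/dev/null; python3 chk.py 4 && python3 -m jog '0 0.5 0 0 0 0 255; -0.1 1 0 0 0 0 255; -0.1 1 0 0 0 0 255; -0.1 1 0 0 0 0 255; -0.1 1 0 0 0 0 255; -0.1 1 0 0 0 0 255; -0.1 1 0 0 0 0 255; -0.1 1 0 0 0 0 255' >/dev/null; python3 chk.py 4 && python3 -m jog '0 0.5 0 0 0 0 255; -0.1 1 0 0 0 0 255; -0.1 1 0 0 0 0 255; -0.1 1 0 0 0 0 255; -0.1 1 0 0 0 0 255; -0.1 1 0 0 0 0 255; -0.1 1 0 0 0 0 255; -0.1 1 0 0 0 0 255' >/dev/null; python3 chk.py 4 && python3 -m jog '0 0.5 0 0 0 0 255; -0.1 1 0 0 0 0 255; -0.1 1 0 0 0 0 255; -0.1 1 0 0 0 0 255; -0.1 1 0 0 0 0 255; -0.1 1 0 0 0 0 255; -0.1 1 0 0 0 0 255; -0.1 1 0 0 0 0 255' >/dev/null; python3 chk.py 4
```

```text
t 12.8 pos [566.5 157.8 130. ] yaw_y 4.32 z [-0.  0. -1.] F [ 0.  -0.7  1.2] T [-0.09 -0.01 -0.03] open 46.8 q6 0.07
t 13.6 pos [566.4 158.7 130. ] yaw_y 4.32 z [ 0.  0. -1.] F [ 0.  -1.   0.8] T [-0.13 -0.07 -0.01] open 46.6 q6 0.07
t 14.4 pos [566.3 159.8 130.1] yaw_y 4.32 z [ 0.  0. -1.] F [ 0.1 -0.2  0.4] T [-0.06 -0.01 -0.05] open 46.6 q6 0.07
t 15.2 pos [566.2 160.7 130.1] yaw_y 4.32 z [ 0.  0. -1.] F [ 0.5 -0.2  1.9] T [-0.09 -0.01  0.02] open 46.8 q6 0.07
```

```bash
python3 -m jog '0 0.5 0 0 0 0 255; 0 1 0 0 0 0 255; 0 1.2 0 0 0 0 255; 0 1.2 0 0 0 0 255; 0 1.2 0 0 0 0 255; 0 1.2 0 0 0 0 255; 0 1.2 0 0 0 0 255; 0 1.2 0 0 0 0 255' >/dev/null; python3 chk.py 4 && python3 -m jog '0 0.5 0 0 0 0 255; -0.1 1 0 0 0 0 255; -0.1 1.2 0 0 0 0 255; -0.1 1.2 0 0 0 0 255; -0.1 1.2 0 0 0 0 255; -0.1 1.2 0 0 0 0 255; -0.1 1.2 0 0 0 0 255; -0.1 1.2 0 0 0 0 255' >/dev/null; python3 chk.py 4 && python3 -m jog '0 0.5 0 0 0 0 255; -0.1 1 0 0 0 0 255; -0.1 1.2 0 0 0 0 255; -0.1 1.2 0 0 0 0 255; -0.1 1.2 0 0 0 0 255; -0.1 1.2 0 0 0 0 255; -0.1 1.2 0 0 0 0 255; -0.1 1.2 0 0 0 0 255' >/dev/null; python3 chk.py 4 && python3 -m jog '0 0.5 0 0 0 0 255; -0.1 1 0 0 0 0 255; -0.1 1.2 0 0 0 0 255; -0.1 1.2 0 0 0 0 255; -0.1 1.2 0 0 0 0 255; -0.1 1.2 0 0 0 0 255; -0.1 1.2 0 0 0 0 255; -0.1 1.2 0 0 0 0 255' >/dev/null; python3 chk.py 4
```

```text
t 16.0 pos [566.2 161.9 130. ] yaw_y 4.32 z [ 0.  0. -1.] F [-0.6 -1.1  1.4] T [-0.07 -0.01 -0.02] open 46.6 q6 0.07
t 16.8 pos [566.1 163.1 130.1] yaw_y 4.32 z [ 0. -0. -1.] F [ 0.7 -0.4  0.1] T [-0.24 -0.    0.03] open 47.1 q6 0.08
t 17.6 pos [566.1 163.2 130.1] yaw_y 4.31 z [ 0.    -0.002 -1.   ] F [-0.2 -7.   1.2] T [-1.03 -0.05 -0.04] open 46.7 q6 0.08
t 17.6 pos [566.1 163.2 130.1] yaw_y 4.31 z [ 0.    -0.002 -1.   ] F [-0.2 -7.   1.2] T [-1.03 -0.05 -0.04] open 46.7 q6 0.08
```

Contact: 7 N with the motion stopped, where a sleeve-plunger drag would have let it slide on. The white sleeve is home against the collar. Next: relax, release, lift and go to the steel sleeve.

```bash
python3 -m jog '0 -0.7 0 0 0 0 255; 0 -0.7 0 0 0 0 120; 0 -0.7 0 0 0 0 0; 0 -0.7 0 0 0 0 0; 0 -0.7 0 0 0 0 0; 0 -0.7 0 0 0 0 0; 0 -0.7 10 0 0 0 0; 0 -0.7 50 0 0 0 0' >/dev/null; python3 -c "from h import *;st()"; python3 -m jog '0 0 30 0 0 0 0; -8 -40 30 0 0 -2 0; -16 -80 30 0 0 -5 0; -24 -120 30 0 0 -5 0; -32 -160 30 0 0 -5 0; -40 -200 30 0 0 -5 0; -48 -240 20 0 0 -5 0; -56 -280 10 0 0 -5 0' >/dev/null; python3 -m jog '-8 -40 -5 0 0 0 0; -16 -80 -10 0 0 0 0; -24 -120 -20 0 0 0 0; -32 -160 -30 0 0 0 0; -40 -200 -40 0 0 0 0; -42 -217 -50 0 0 0 0; -42 -217 -50 0 0 0 0; -42 -217 -50 0 0 0 0'>/dev/null; python3 -c "from h import *;st()"
```

```text
t 18.4 pos [563.7 163.3 177.2] yaw_y 4.32 z [-0.009 -0.001 -1.   ] F [1.6 0.2 0.4] T [0.04 0.03 0.05] open 85.5 q6 0.08
t 20.0 pos [ 468.1 -332.7  140.2] yaw_y -0.7 z [-0.     0.001 -1.   ] F [-0.2  0.8  0.4] T [ 0.03 -0.05  0.03] open 85.1 q6 -0.74
```

```bash
python3 - <<'E'
from h import *
np.set_printoptions(precision=1,suppress=True)
T=ctrl.snapshot("top")
for d in ctrl.look_for("top","white_sleeve"):
    b=np.array(d["box"]);print(d["conf"],b,onz("top",b[:2],140))
for d in ctrl.look_for("top","green_sleeve")[:2]:
    b=np.array(d["box"]);print(d["conf"],b)
E
python3 -m jog '0 0 -40 0 0 0 0; 0 0 -80 0 0 0 0; 0 0 -105 0 0 0 0; 0 0 -105 0 0 0 0; 0 0 -105 0 0 0 0; 0 0 -105 0 0 0 255; 0 0 -105 0 0 0 255; 0 0 -105 0 0 0 255' >/dev/null; python3 -c "from h import *;st()";  python3 -m jog '0 0 0 0 0 0 255; 0 0 0 0 0 0 255; 0 0 0 0 0 0 255; 0 0 40 0 0 2 255; 0 0 80 0 0 5 255; 0 0 95.5 0 0 5 255; 0 0 95.5 0 0 5 255; 0 0 95.5 0 0 5 255' >/dev/null; python3 -c "from h import *;st()"
```

```text
0.7 [213.8 197.4 127.5  84.1] [544.  240.5 140. ]
0.68 [244.9 190.   19.4  22.6] [559.  170.2 140. ]
0.77 [421.6 213.2  18.3  21.5]
0.16 [405.1 222.2 142.   72.4]
t 20.95 pos [ 468.7 -334.1   37. ] yaw_y -0.66 z [ 0.002 -0.002 -1.   ] F [-0.8  1.4  2.3] T [0.3  0.2  0.03] open 47.2 q6 -0.74
t 21.75 pos [ 467.6 -333.1  130.2] yaw_y 4.3 z [-0.  0. -1.] F [-0.3 -0.1 -2.2] T [ 0.01 -0.02  0.02] open 46.7 q6 -0.83
```

```bash
python3 -m jog '11 42 0 0 0 0 255; 22 84 0 0 0 0 255; 33 126 0 0 0 0 255; 44 168 0 0 0 0 255; 55 210 0 0 0 0 255; 66 252 0 0 0 0 255; 77 294 0 0 0 0 255; 88 336 0 0 0 0 255' >/dev/null; python3 -m jog '9 30 0 0 0 0 255; 17 59 0 0 0 0 255; 17 59 0 0 0 0 255; 17 59 0 0 0 0 255; 16.7 64 0 0 0 0 255; 16.3 69 0 0 0 0 255; 15.9 74 0 0 0 0 255; 15.9 74 0 0 0 0 255' >/dev/null
python3 - <<'E'
from h import *
st();S=ctrl.snapshot("side")
save("pics/p4.png",cv2.resize(S[185:245,235:315],(800,600),interpolation=cv2.INTER_CUBIC))
E
```

```text
t 23.35 pos [571.7  76.8 130.6] yaw_y 4.32 z [ 0.  0. -1.] F [-0.6  0.3 -1.5] T [ 0.01  0.05 -0.02] open 46.8 q6 -0.07
```

View pics/p4.png

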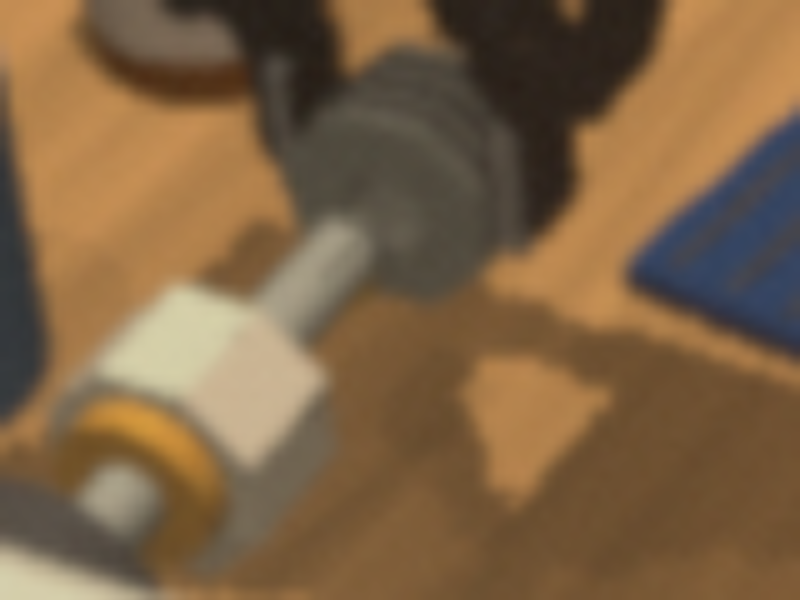

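White sits against the collar. The steel sleeve's hole (~390,205) is just short of the tip (~350,230) and nearly in line with it.

```bash
python3 -m jog '0.4 2 0 0 0 0 255; 0.2 4 0 0 0 0 255; 0.1 6 0 0 0 0 255; 0 8 0 0 0 0 255; -0.2 10 0 0 0 0 255; -0.4 13 0 0 0 0 255; -0.4 13 0 0 0 0 255; -0.4 13 0 0 0 0 255' >/dev/null; python3 chk.py 3 && python3 -m jog '-0.1 1 0 0 0 0 255; -0.2 2 0 0 0 0 255; -0.3 3 0 0 0 0 255; -0.4 4 0 0 0 0 255; -0.4 5 0 0 0 0 255; -0.5 6 0 0 0 0 255; -0.5 6 0 0 0 0 255; -0.5 6 0 0 0 0 255' >/dev/null; python3 chk.py 3
```

```text
t 24.2 pos [571.4  89.7 130.5] yaw_y 4.34 z [-0. -0. -1.] F [ 0.9  0.3 -1.2] T [ 0.01 -0.08  0.04] open 46.9 q6 -0.05
t 25.0 pos [570.6  96.  130.2] yaw_y 4.33 z [-0.001  0.001 -1.   ] F [-0.4  0.4 -6.7] T [-0.15  0.06  0.02] open 47.3 q6 -0.04
```

```bash
python3 -m jog '0 1 -0.3 0 0 0 255; -0.1 2 -0.5 0 0 0 255; -0.2 3 -0.5 0 0 0 255; -0.3 4 -0.5 0 0 0 255; -0.4 6 -0.5 0 0 0 255; -0.5 8 -0.5 0 0 0 255; -0.5 8 -0.5 0 0 0 255; -0.5 8 -0.5 0 0 0 255' >/dev/null; python3 chk.py 7 && python3 -m jog '-0.1 2 0 0 0 0 255; -0.3 4 0 0 0 0 255; -0.4 6 0 0 0 0 255; -0.5 8 0 0 0 0 255; -0.7 10 0 0 0 0 255; -0.8 12 0 0 0 0 255; -0.8 12 0 0 0 0 255; -0.8 12 0 0 0 0 255' >/dev/null; python3 chk.py 5
```

```text
t 25.8 pos [570.5 104.4 130.1] yaw_y 4.33 z [ 0.     0.001 -1.   ] F [ 0.9  1.8 -6.3] T [ 0.28 -0.   -0.02] open 47.0 q6 -0.03
t 26.6 pos [569.6 116.4 130.1] yaw_y 4.33 z [ 0.     0.001 -1.   ] F [-1.1  2.  -5.9] T [ 0.38  0.02 -0.05] open 46.6 q6 -0.01
```

```bash
python3 -m jog '-0.1 2 -0.3 0 0 0 255; -0.2 4 -0.4 0 0 0 255; -0.4 6 -0.4 0 0 0 255; -0.6 8 -0.4 0 0 0 255; -0.7 10 -0.4 0 0 0 255; -0.8 12 -0.4 0 0 0 255; -0.8 12 -0.4 0 0 0 255; -0.8 12 -0.4 0 0 0 255' >/dev/null
python3 - <<'E'
from h import *
st();S=ctrl.snapshot("side")
save("pics/p5.png",cv2.resize(S[195:255,225:305],(800,600),interpolation=cv2.INTER_CUBIC))
E
```

```text
t 27.4 pos [569.1 128.3 130.1] yaw_y 4.34 z [ 0.001  0.001 -1.   ] F [ 0.1  2.2 -1.7] T [ 0.36  0.18 -0.02] open 46.7 q6 0.01
```

View pics/p5.png

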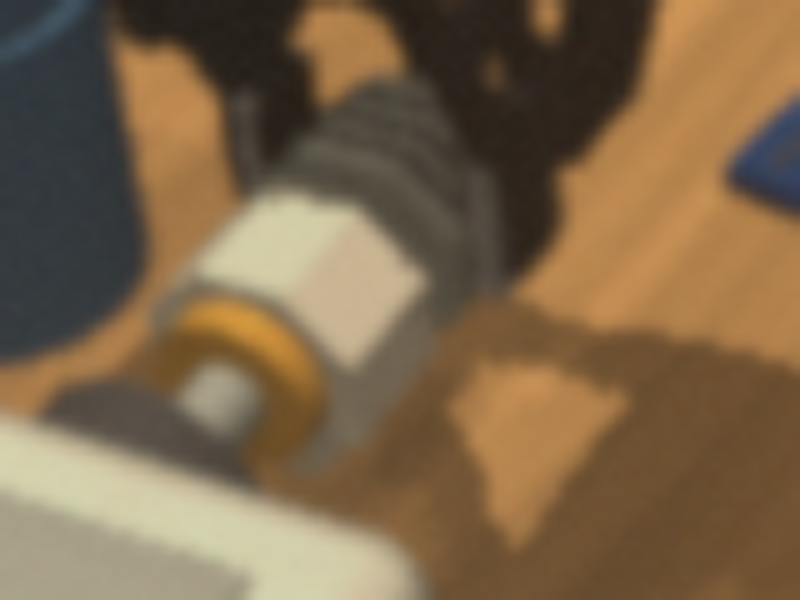

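The steel sleeve stands a few mm from the white one, and the collar has not moved (still at 240,380). Guarded steps from here.

```bash
python3 -m jog '0 0.5 0 0 0 0 255; -0.1 1 0 0 0 0 255; -0.1 1.2 0 0 0 0 255; -0.1 1.2 0 0 0 0 255; -0.1 1.2 0 0 0 0 255; -0.1 1.2 0 0 0 0 255; -0.1 1.2 0 0 0 0 255; -0.1 1.2 0 0 0 0 255' >/dev/null; python3 chk.py 3 && python3 -m jog '0 0.5 0 0 0 0 255; -0.1 1 0 0 0 0 255; -0.1 1.2 0 0 0 0 255; -0.1 1.2 0 0 0 0 255; -0.1 1.2 0 0 0 0 255; -0.1 1.2 0 0 0 0 255; -0.1 1.2 0 0 0 0 255; -0.1 1.2 0 0 0 0 255' >/dev/null; python3 chk.py 3 && python3 -m jog '0 0.5 0 0 0 0 255; -0.1 1 0 0 0 0 255; -0.1 1.2 0 0 0 0 255; -0.1 1.2 0 0 0 0 255; -0.1 1.2 0 0 0 0 255; -0.1 1.2 0 0 0 0 255; -0.1 1.2 0 0 0 0 255; -0.1 1.2 0 0 0 0 255' >/dev/null; python3 chk.py 3 && python3 -m jog '0 0.5 0 0 0 0 255; -0.1 1 0 0 0 0 255; -0.1 1.2 0 0 0 0 255; -0.1 1.2 0 0 0 0 255; -0.1 1.2 0 0 0 0 255; -0.1 1.2 0 0 0 0 255; -0.1 1.2 0 0 0 0 255; -0.1 1.2 0 0 0 0 255' >/dev/null; python3 chk.py 3
```

```text
t 28.25 pos [568.9 128.7 129.7] yaw_y 4.32 z [ 0. -0. -1.] F [-0.5 -1.1 -0.5] T [-0.11  0.1   0.05] open 46.9 q6 0.02
t 29.05 pos [568.6 130.  129.6] yaw_y 4.32 z [-0.  0. -1.] F [-0.8 -0.8 -0.1] T [-0.09  0.19 -0.02] open 46.9 q6 0.02
t 29.85 pos [568.6 131.2 129.7] yaw_y 4.32 z [ 0.  0. -1.] F [-0.9 -0.  -0.6] T [-0.07  0.17  0.01] open 46.8 q6 0.02
t 30.65 pos [568.5 132.4 129.6] yaw_y 4.32 z [ 0.  0. -1.] F [-1.   0.1 -0.4] T [-0.09  0.15 -0.01] open 46.8 q6 0.02
```

```bash
python3 -m jog '0 0.5 0 0 0 0 255; -0.1 1 0 0 0 0 255; -0.1 1.2 0 0 0 0 255; -0.1 1.2 0 0 0 0 255; -0.1 1.2 0 0 0 0 255; -0.1 1.2 0 0 0 0 255; -0.1 1.2 0 0 0 0 255; -0.1 1.2 0 0 0 0 255' >/dev/null; python3 chk.py 3 && python3 -m jog '0 0.5 0 0 0 0 255; -0.1 1 0 0 0 0 255; -0.1 1.2 0 0 0 0 255; -0.1 1.2 0 0 0 0 255; -0.1 1.2 0 0 0 0 255; -0.1 1.2 0 0 0 0 255; -0.1 1.2 0 0 0 0 255; -0.1 1.2 0 0 0 0 255' >/dev/null; python3 chk.py 3 && python3 -m jog '0 0.5 0 0 0 0 255; -0.1 1 0 0 0 0 255; -0.1 1.2 0 0 0 0 255; -0.1 1.2 0 0 0 0 255; -0.1 1.2 0 0 0 0 255; -0.1 1.2 0 0 0 0 255; -0.1 1.2 0 0 0 0 255; -0.1 1.2 0 0 0 0 255' >/dev/null; python3 chk.py 3 && python3 -m jog '0 0.5 0 0 0 0 255; -0.1 1 0 0 0 0 255; -0.1 1.2 0 0 0 0 255; -0.1 1.2 0 0 0 0 255; -0.1 1.2 0 0 0 0 255; -0.1 1.2 0 0 0 0 255; -0.1 1.2 0 0 0 0 255; -0.1 1.2 0 0 0 0 255' >/dev/null; python3 chk.py 3
```

```text
t 31.45 pos [568.4 133.6 129.7] yaw_y 4.32 z [ 0.  0. -1.] F [-0.5  0.  -1.5] T [-0.03  0.13  0.03] open 47.0 q6 0.02
t 32.25 pos [568.3 134.8 129.7] yaw_y 4.32 z [ 0.  0. -1.] F [-1.2 -0.7 -1. ] T [-0.08  0.05  0.01] open 46.5 q6 0.03
t 33.05 pos [568.2 136.  129.7] yaw_y 4.32 z [ 0.  0. -1.] F [-0.3  0.4 -0.6] T [-0.03  0.14  0.  ] open 47.7 q6 0.03
t 33.85 pos [568.1 137.2 129.7] yaw_y 4.32 z [ 0.  0. -1.] F [-0.4  0.5 -1.4] T [ 0.03  0.08 -0.05] open 46.7 q6 0.03
```

```bash
python3 -m jog '0 0.5 0 0 0 0 255; -0.1 1 0 0 0 0 255; -0.1 1.2 0 0 0 0 255; -0.1 1.2 0 0 0 0 255; -0.1 1.2 0 0 0 0 255; -0.1 1.2 0 0 0 0 255; -0.1 1.2 0 0 0 0 255; -0.1 1.2 0 0 0 0 255' >/dev/null; python3 chk.py 3 && python3 -m jog '0 0.5 0 0 0 0 255; -0.1 1 0 0 0 0 255; -0.1 1.2 0 0 0 0 255; -0.1 1.2 0 0 0 0 255; -0.1 1.2 0 0 0 0 255; -0.1 1.2 0 0 0 0 255; -0.1 1.2 0 0 0 0 255; -0.1 1.2 0 0 0 0 255' >/dev/null; python3 chk.py 3 && python3 -m jog '0 0.5 0 0 0 0 255; -0.1 1 0 0 0 0 255; -0.1 1.2 0 0 0 0 255; -0.1 1.2 0 0 0 0 255; -0.1 1.2 0 0 0 0 255; -0.1 1.2 0 0 0 0 255; -0.1 1.2 0 0 0 0 255; -0.1 1.2 0 0 0 0 255' >/dev/null; python3 chk.py 3
```

```text
t 34.65 pos [568.  138.3 129.6] yaw_y 4.32 z [ 0. -0. -1.] F [-1.  -2.9 -1.6] T [-0.47  0.03 -0.11] open 47.1 q6 0.03
t 35.45 pos [568.1 138.4 129.7] yaw_y 4.29 z [ 0.    -0.002 -1.   ] F [ 0.9 -7.3 -1.1] T [-1.19 -0.09 -0.21] open 46.8 q6 0.03
t 35.45 pos [568.1 138.4 129.7] yaw_y 4.29 z [ 0.    -0.002 -1.   ] F [ 0.9 -7.3 -1.1] T [-1.19 -0.09 -0.21] open 46.8 q6 0.03
```

```bash
python3 -m jog '0 -0.8 0 0 0 0 255; 0 -0.8 0 0 0 0 120; 0 -0.8 0 0 0 0 0; 0 -0.8 0 0 0 0 0; 0 -0.8 0 0 0 0 0; 0 -0.8 0 0 0 0 0; 0 -0.8 10 0 0 0 0; 0 -0.8 50 0 0 0 0' >/dev/null; python3 -c "from h import *;st()"; python3 -m jog '-5 -20 25 0 0 -1 0; -13 -60 20 0 0 -2.8 0; -21 -100 10 0 0 -2.8 0; -30 -140 0 0 0 -2.8 0; -39 -180 -15 0 0 -2.8 0; -48 -220 -25 0 0 -2.8 0; -51 -233.5 -40 0 0 -2.8 0; -51 -233.5 -40 0 0 -2.8 0' >/dev/null
python3 - <<'E'
from h import *
st();T=ctrl.snapshot("top")
for q in("red_cap","steel_sleeve","white_sleeve"):
  for d in ctrl.look_for("top",q)[:4]:
    b=np.array(d["box"]);print(q,d["conf"],b.round(1),onz("top",b[:2],140).round(1),onz("top",b[:2],42).round(1))
E
```

```text
t 36.25 pos [565.6 138.6 176.9] yaw_y 4.32 z [-0.009 -0.001 -1.   ] F [0.  0.  0.6] T [-0.03  0.02 -0.  ] open 85.2 q6 0.03
t 37.05 pos [515.7 -96.4 138.8] yaw_y 1.33 z [-0.002  0.001 -1.   ] F [-0.2 -1.   1.1] T [ 0.01  0.01 -0.04] open 85.5 q6 -0.35
red_cap 0.5 [353.1 209.1   9.5  13.7] [507.6 -73.  140. ] [523.6 -80.   42. ]
steel_sleeve 0.8 [261.2 187.2  15.6  24.5] [564.3 133.2 140. ] [587.1 150.7  42. ]
steel_sleeve 0.46 [414.2 287.3   7.5  14.4] [ 333.6 -196.7  140. ] [ 329.  -218.3   42. ]
white_sleeve 0.75 [260.9 187.7  18.2  25.5] [563.2 133.8 140. ] [585.8 151.5  42. ]
white_sleeve 0.64 [243.4 191.7  15.8  21.7] [555.1 173.5 140. ] [576.8 195.9  42. ]
white_sleeve 0.23 [212.8 196.4 122.9  79.6] [546.4 242.8 140. ] [567.  273.3  42. ]
```

```bash
python3 -m jog '0 0 -40 0 0 0 0; 0 0 -80 0 0 0 0; 0 0 -104 0 0 0 0; 0 0 -104 0 0 0 0; 0 0 -104 0 0 0 0; 0 0 -104 0 0 0 255; 0 0 -104 0 0 0 255; 0 0 -104 0 0 0 255' >/dev/null; python3 -c "from h import *;st()";  python3 -m jog '0 0 0 0 0 0 255; 0 0 0 0 0 0 255; 0 0 0 0 0 0 255; 0 0 40 0 0 1.5 255; 0 0 80 0 0 3 255; 0 0 95 0 0 3 255; 0 0 95 0 0 3 255; 0 0 95 0 0 3 255' >/dev/null; python3 -c "from h import *;st()"
```

```text
t 38.05 pos [517.7 -94.9  37.3] yaw_y 1.53 z [ 0.003 -0.001 -1.   ] F [-0.4  0.6  3. ] T [-0.02 -0.01 -0.01] open 47.0 q6 -0.35
t 38.85 pos [516.5 -94.6 130.5] yaw_y 4.51 z [ 0.  0. -1.] F [-0.2 -0.  -1.1] T [ 0.03  0.01 -0.03] open 47.1 q6 -0.41
```

```bash
python3 -m jog '14 40 0 0 0 0 255; 28 80 0 0 0 0 255; 42 120 0 0 0 0 255; 56.5 156 -0.4 0 0 0 255; 56.5 156 -0.4 0 0 0 255; 56.5 156 -0.4 0 0 0 255; 56.5 156 -0.4 0 0 0 255; 56.5 156 -0.4 0 0 0 255' >/dev/null
python3 - <<'E'
from h import *
st();S=ctrl.snapshot("side")
save("pics/p6.png",cv2.resize(S[185:245,235:315],(800,600),interpolation=cv2.INTER_CUBIC))
E
```

```text
t 39.65 pos [572.9  60.1 129.7] yaw_y 4.43 z [-0.001 -0.    -1.   ] F [ 0.4  0.1 -0.6] T [-0.02 -0.02  0.01] open 46.7 q6 -0.11
```

View pics/p6.png

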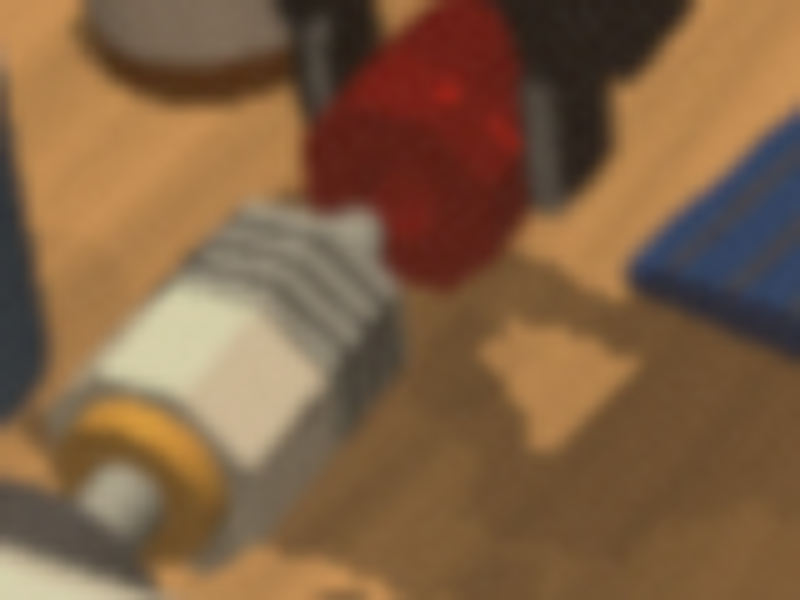

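White and steel sit snug on the shaft. The cap's open end (~410,200) faces the tip (~370,225), in line with it.

```bash
python3 -m jog '-0.2 3 0 0 0 0 255; -0.4 6 0 0 0 0 255; -0.7 9 0 0 0 0 255; -0.9 12 0 0 0 0 255; -1.1 15 0 0 0 0 255; -1.3 18 0 0 0 0 255; -1.3 18 0 0 0 0 255; -1.3 18 0 0 0 0 255' >/dev/null; python3 chk.py 3 && python3 -m jog '-0.1 1 0 0 0 0 255; -0.2 2 0 0 0 0 255; -0.3 3 0 0 0 0 255; -0.3 4 0 0 0 0 255; -0.4 5 0 0 0 0 255; -0.5 6 0 0 0 0 255; -0.5 6 0 0 0 0 255; -0.5 6 0 0 0 0 255' >/dev/null; python3 chk.py 3
```

```text
t 40.5 pos [572.   79.4 130.2] yaw_y 4.54 z [-0. -0. -1.] F [-0.3  0.3 -1.5] T [ 0.02 -0.03  0.01] open 46.8 q6 -0.07
t 41.3 pos [571.3  85.8 130. ] yaw_y 4.53 z [-0.001  0.001 -1.   ] F [ 0.3  0.8 -6.1] T [-0.08  0.02 -0.03] open 46.8 q6 -0.06
```

```bash
python3 -m jog '-0.1 1 -0.3 0 0 0 255; -0.2 2 -0.4 0 0 0 255; -0.3 3 -0.4 0 0 0 255; -0.3 4 -0.4 0 0 0 255; -0.4 5 -0.4 0 0 0 255; -0.4 5 -0.4 0 0 0 255; -0.4 5 -0.4 0 0 0 255; -0.4 5 -0.4 0 0 0 255' >/dev/null; python3 chk.py 4 && python3 -m jog '0 0.5 0 0 0 0 255; -0.1 1 0 0 0 0 255; -0.1 1.5 0 0 0 0 255; -0.1 2 0 0 0 0 255; -0.1 2 0 0 0 0 255; -0.1 2 0 0 0 0 255; -0.1 2 0 0 0 0 255; -0.1 2 0 0 0 0 255' >/dev/null; python3 chk.py 4 && python3 -m jog '0 0.5 0 0 0 0 255; -0.1 1 0 0 0 0 255; -0.1 1.2 0 0 0 0 255; -0.1 1.2 0 0 0 0 255; -0.1 1.2 0 0 0 0 255; -0.1 1.2 0 0 0 0 255; -0.1 1.2 0 0 0 0 255; -0.1 1.2 0 0 0 0 255' >/dev/null; python3 chk.py 4 && python3 -m jog '0 0.5 0 0 0 0 255; -0.1 1 0 0 0 0 255; -0.1 1.2 0 0 0 0 255; -0.1 1.2 0 0 0 0 255; -0.1 1.2 0 0 0 0 255; -0.1 1.2 0 0 0 0 255; -0.1 1.2 0 0 0 0 255; -0.1 1.2 0 0 0 0 255' >/dev/null; python3 chk.py 4
```

```text
t 42.1 pos [571.2  90.6 129.9] yaw_y 4.52 z [ 0.     0.001 -1.   ] F [ 0.8  0.4 -5.4] T [-0.01 -0.07 -0.03] open 46.9 q6 -0.05
t 42.9 pos [571.1  92.3 129.9] yaw_y 4.52 z [ 0.  0. -1.] F [ 0.4 -0.5 -5. ] T [-0.33 -0.06 -0.  ] open 47.3 q6 -0.05
t 43.7 pos [571.   93.5 129.9] yaw_y 4.52 z [ 0.  0. -1.] F [-0.3 -1.7 -4.1] T [-0.32 -0.02  0.03] open 46.4 q6 -0.05
t 44.5 pos [570.9  94.7 129.9] yaw_y 4.52 z [ 0.  0. -1.] F [-0.3 -1.2 -4.1] T [-0.37 -0.05  0.02] open 46.7 q6 -0.05
```

```bash
python3 -m jog '0 0.5 0 0 0 0 255; -0.1 1 0 0 0 0 255; -0.1 1.2 0 0 0 0 255; -0.1 1.2 0 0 0 0 255; -0.1 1.2 0 0 0 0 255; -0.1 1.2 0 0 0 0 255; -0.1 1.2 0 0 0 0 255; -0.1 1.2 0 0 0 0 255' >/dev/null; python3 chk.py 4 && python3 -m jog '0 0.5 0 0 0 0 255; -0.1 1 0 0 0 0 255; -0.1 1.2 0 0 0 0 255; -0.1 1.2 0 0 0 0 255; -0.1 1.2 0 0 0 0 255; -0.1 1.2 0 0 0 0 255; -0.1 1.2 0 0 0 0 255; -0.1 1.2 0 0 0 0 255' >/dev/null; python3 chk.py 4 && python3 -m jog '0 0.5 0 0 0 0 255; -0.1 1 0 0 0 0 255; -0.1 1.2 0 0 0 0 255; -0.1 1.2 0 0 0 0 255; -0.1 1.2 0 0 0 0 255; -0.1 1.2 0 0 0 0 255; -0.1 1.2 0 0 0 0 255; -0.1 1.2 0 0 0 0 255' >/dev/null; python3 chk.py 4 && python3 -m jog '0 0.5 0 0 0 0 255; -0.1 1 0 0 0 0 255; -0.1 1.2 0 0 0 0 255; -0.1 1.2 0 0 0 0 255; -0.1 1.2 0 0 0 0 255; -0.1 1.2 0 0 0 0 255; -0.1 1.2 0 0 0 0 255; -0.1 1.2 0 0 0 0 255' >/dev/null; python3 chk.py 4
```

```text
t 45.3 pos [570.8  96.  129.8] yaw_y 4.52 z [ 0.  0. -1.] F [ 0.8 -1.3 -4.5] T [-0.34 -0.03 -0.02] open 46.9 q6 -0.04
t 46.1 pos [570.7  97.1 129.9] yaw_y 4.53 z [ 0.  0. -1.] F [ 0.  -2.8 -4.1] T [-0.31 -0.05  0.01] open 46.5 q6 -0.04
t 46.9 pos [570.6  98.1 129.8] yaw_y 4.52 z [ 0. -0. -1.] F [ 0.7 -4.5 -4.4] T [-0.81 -0.07 -0.05] open 46.8 q6 -0.04
t 46.9 pos [570.6  98.1 129.8] yaw_y 4.52 z [ 0. -0. -1.] F [ 0.7 -4.5 -4.4] T [-0.81 -0.07 -0.05] open 46.8 q6 -0.04
```

```bash
python3 -m jog '0 0.3 0 0 0 0 255; 0 0.6 0 0 0 0 255; 0 0.6 0 0 0 0 255; 0 0.6 0 0 0 0 255; 0 0.6 0 0 0 0 255; 0 0.6 0 0 0 0 255; 0 0.6 0 0 0 0 255; 0 0.6 0 0 0 0 255' >/dev/null; python3 chk.py 6
```

```text
t 47.7 pos [570.6  98.2 129.9] yaw_y 4.51 z [ 0.    -0.001 -1.   ] F [ 0.5 -6.6 -3.7] T [-1.11 -0.06 -0.03] open 46.4 q6 -0.04
```

Stopped firmly at y 98.2 while the force rose to 6.6 N, so the cap is home. Now relax, release, retreat and check.

```bash
python3 -m jog '0 -0.4 0 0 0 0 255; 0 -0.4 0 0 0 0 120; 0 -0.4 0 0 0 0 0; 0 -0.4 0 0 0 0 0; 0 -0.4 0 0 0 0 0; 0 -0.4 0 0 0 0 0; 0 -0.4 10 0 0 0 0; 0 -0.4 50 0 0 0 0' >/dev/null; python3 -m jog '0 0 40 0 0 0 0; -20 -40 50 0 0 0 0; -40 -80 60 0 0 0 0; -60 -120 60 0 0 0 0; -80 -160 60 0 0 0 0; -100 -200 60 0 0 0 0; -100 -200 60 0 0 0 0; -100 -200 60 0 0 0 0' >/dev/null
python3 - <<'E'
from h import *
st();S=ctrl.snapshot("side");T=ctrl.snapshot("top")
for n in("side","top"):
  for q in("red_cap","steel_sleeve","white_sleeve","green_sleeve"):
    for d in ctrl.look_for(n,q)[:2]: print(n,q,round(d["conf"],2),np.round(d["box"],1))
# colour along the shaft axis on top of the stack (z=154), tip-ward to collar, world y
hsv=cv2.cvtColor(T,cv2.COLOR_RGB2HSV)
for y in range(60,205,5):
    p=proj("top",[569.3-(y-101)*.072,y,154]);print(y,T[int(round(p[1])),int(round(p[0]))],end=" ")
E
```

```text
t 49.3 pos [ 470.5 -102.3  240.8] yaw_y 4.37 z [ 0.002 -0.    -1.   ] F [-0.7  0.1 -0.5] T [ 0.02 -0.03  0.03] open 85.4 q6 -0.45
side red_cap 0.74 [272.9 206.1  22.3  27.1]
side red_cap 0.5 [359.7 173.2  22.   19. ]
side steel_sleeve 0.67 [265.4 217.4  23.2  17.9]
side steel_sleeve 0.67 [315.5 156.6  18.7  15.2]
side white_sleeve 0.79 [254.9 230.6  30.5  32. ]
side white_sleeve 0.19 [307.  372.8  46.3  54.4]
side green_sleeve 0.74 [359.4 172.2  25.7  19.1]
top red_cap 0.8 [277.  184.1  19.3  25.3]
top steel_sleeve 0.86 [258.9 188.4  16.9  25. ]
top steel_sleeve 0.75 [405.4 285.8  20.1  19.7]
top white_sleeve 0.62 [243.  189.6  15.2  22. ]
top green_sleeve 0.28 [196.2 198.3  84.1  82.6]
60 [121  88  52] 65 [124  89  55] 70 [116  83  52] 75 [151  66  45] 80 [185  56  30] 85 [189  56  33] 90 [189  56  32] 95 [188  57  33] 100 [190  60  38] 105 [187  55  26] 110 [189  56  34] 115 [188  57  32] 120 [186  59  33] 125 [180 104  84] 130 [153 134 112] 135 [144 132 113] 140 [132 119 102] 145 [147 135 114] 150 [134 121 101] 155 [177 177 149] 160 [190 191 162] 165 [189 190 161] 170 [191 192 162] 175 [189 191 162] 180 [189 191 159] 185 [190 171 118] 190 [185 144  65] 195 [134 118  96] 200 [148 139 116]
```

The colours along the shaft run red 75–124, steel 125–153, white 155–184, then the collar, with no gaps, and the arm is clear.

```bash
python3 -c "
from bench import ctrl
print(ctrl.close_job())"
```

```text
the job is handed in; nothing more can be done
None
```

The noodle machine is back together and handed in at about 50 s: white sleeve, steel sleeve and red cap each stopped firmly at 7 N or so, and the last picture shows no gaps between them or at the collar (the hand-in returned no verdict).

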